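# Bench reader: turn the cuvette carrier, hold the filter knob on its third click

## Robot

A 6-joint arm with a two-finger parallel gripper is mounted at the origin on the work surface. World frame = base frame: x ahead of the robot, y to its left, z up, the work surface at z = 0. Lengths are in mm, angles in rad, forces in N, time in s.
With the tool pointing down it reaches from about 400 to 825 mm from the base axis. Payload 7 kg.
Tool frame: the origin (TCP) lies on the mounting face of the last link; the fingertips stand 178 mm ahead of it and the grasp point (between the pads) lies 159 mm ahead of it; z points along the fingers, y is the line along which they close (so a half turn about z gives the same grasp; the last joint's range is limited). The gripper opens to 88 mm and grips with 3 to 60 N. Pads are 19 mm wide; open, the fingers measure 130 mm over their backs; the gripper's body (78 mm by 193 mm) begins 47 mm behind the grasp point.
Start: joints at [1.573, 0.359, 0.012, 0, -1.224, -0.288], TCP at [190.309, 647.595, 404.661] pointing down, gripper open.
Joint ranges: [-3.07, 3.07], [-1.43, 2.12], [-1.02, 1.25], [-3.03, 1.67], [-3.05, -0], [-3.03, 3.03]. Speed limits (rad/s): [2.39, 2.39, 3.01, 3.14, 3.14, 3.14].

## Interface

Orientations are given as a unit quaternion [x, y, z, w].
In Python, from bench import observe, capture, close_job gives the robot as it stands.
- The arm moves only by the tool step_arm, never from a script. Its argument "plan" is a list of rows, each an object with "claw": the finger opening in mm, from 0 to 87.6; "translation": the shift along the tool's x, y, z in mm, a list of three; "twist": the turn about the tool's z in degrees. In form: [{"claw": claw, "translation": [tx, ty, tz], "twist": twist}, ...]. A call has exactly 10 rows; each row is the pose to reach, as a shift and turn from the pose commanded when the call began, along the tool's axes at that moment; what a row does not reach only later rows make up. A row lasts 1/10 s, in which the tool goes at most 50 mm and 8.59 degrees, less where a joint would pass 70% of its speed; a pose out of reach is approached as far as the arm can. A call with a gripper value outside its range is refused whole. The fingers move at their own pace and stop on an object; "newtons" is the grip in N (left out, the last holds). Time passes only in rows, so rows that repeat a pose let the fingers close, or fill a call up. It gives the time, the measured TCP pose, the force, the opening and the grip force at its end, in the units of the state.
- observe(): the state, without advancing time (a new reading comes with each control period).
- capture(name): name is "scene" or "side" or "wrist"; returns a dict with "pixels" (384x512x3 uint8, red, green, blue), "fx", "fy", "cx", "cy" (pixels), "dist_coeffs" ([k1, k2, p1, p2, k3] as OpenCV has them; the pictures are not rectified), "camera_from_world" (4x4, takes a point from world to camera coordinates). Camera axes: x right, y down, z forward; pixel columns grow to the right and rows downward; lengths in mm; the calibration is good to about 2 mm. A picture is of the moment at which its call begins. There is no depth.
- close_job(): hands the job in; it is judged then, once.
The state is a dict: "t": time; "qpos": joint angles; "joint_vel": joint speeds; "joint_efforts": joint torques, N m; "ee_pos": TCP position; "ee_rot": TCP orientation; "force": force on the tool from outside, world axes, zero at the start; "wrist_torque": the same for the moment, N m; "finger_gap": finger opening in mm; "grasp_force": force on a finger pad.
Only numpy, scipy, OpenCV 4.12 (cv2) and the standard library are available. Lean on these libraries where they do the work, as an engineer would, in place of code of your own. Each camera call takes 0.05 s, during which the arm holds its last target. There are 200 camera calls.

## Task

Turn the aluminium cuvette carrier on the reader's deck so that its tall-slot face sits flat against the black reader bar, centred on the bar's small lens, and let go of it. Then grip the spring-return filter knob, turn it clockwise exactly three clicks from its home stop, never going on to the fourth click, and finish while still holding it there, because it springs home if released. Leave the bottle, the mouse and the tube rack where they are, and the carrier seated.

Things in the scene. Friction and masses are not known exactly. Their poses are not given: they have to be found in the camera images.
- reader: Fixed bench reader: flat grey deck, top 14 mm above the counter, x -110 to +110, y -100 to +260 mm. Origin on the counter, in line with the lens; x points from the operator's (robot's) side to the black reader bar, z up. A white electronics block (x 61 to 107, y 100 to 230) stands 45 mm above the deck on the far side. Position and yaw vary.
- bar_face (a point): Centre of the reader bar's flat front face, at its lens: reader x +50, y 0, 25 mm above the deck top. Axes as the reader's; the face looks along -x. The bar is a fixed black block 120 mm wide (reader y -60 to +60), 50 mm deep (x +50 to +100), standing 40 mm above the deck.
- carrier: Loose aluminium cuvette carrier, 0.18 to 0.35 kg: block 48 x 48 x 50 mm tall standing on the deck, with a grip fin on top. Origin at the centre of its underside. Slot window in the +x face, round window (16 mm, already read) in the -y face. At the start the round face looks roughly to the bar and the centre is 55 to 90 mm from the bar's face.
- slot_face (a point): Centre of the carrier's slot face (tall dark slot, 10 x 34 mm): carrier x +24, y 0, 25 mm above the underside. Axes as the carrier's, x outward. A round cap (12 mm wide, 4 mm tall) on the block's top at x +16.5 marks this side from above. At the start it looks roughly to the reader's +y: a clockwise turn of 60 to 120 degrees, seen from above, brings it to the bar.
- carrier_grip (a point): Where to grip the fin: carrier x -6, y 0, 72 mm above the underside (22 mm above the block's top). Axes as the carrier's. The fin is 14 mm thick (y), 28 mm long (x from -20 to +8) and 30 mm tall (50 to 80 mm above the underside).
- selector: Fixed round white drum standing on the deck to the reader's +y side, 84 mm across, 32 mm tall, the filter knob on its top. Origin at the centre of its underside (14 mm above the counter). At home the knob's pointer points along the drum's -x. Dark ticks on its top mark home (long tick) and the click stops. Position and yaw vary.
- knob (a joint): Filter knob's angle, rad: 0 at its home stop, grows clockwise seen from above. Click stops every 0.42 (24 degrees): third 1.26, fourth 1.68, end 2.1. A spring always pulls it home. The moment needed to turn it sinks to about 0.05 N m just before each stop and jumps to about 0.25 N m just past it (a ball leaves its notch). The notches are too weak to keep it: let go, it returns to 0.
- knob_grip (a point): On the knob's axis at the height to grip it, 31 mm above the drum's top. The knob is a black disc 56 mm across and 8 mm thick, with an upright bar grip across it, 46 mm long (x), 14 mm thick (y), its top 40 mm above the drum's top. Axes turn with the knob, x along the bar; z up.
- pointer (a point): White line's outer end on the top of the bar grip, 21 mm from the knob's axis on the bar's -x end.
- bottle: White reagent bottle, 60 mm across, 150 mm tall, loose; leave alone. Origin under its centre.
- mouse: Black round computer mouse, 62 mm across, 32 mm tall, loose; leave alone. Origin under its centre.
- tube_rack: White tube rack, 50 x 120 mm, 82 mm tall with five capped tubes, loose; leave alone. Origin under its centre.
Mind the look-alikes: they are no part of the job. What is meant by the carrier is not blue, and is the larger of those in its own colour.

How it is judged (in metres and radians):
On the way:
1. the carrier stands let go with its slot face flat on the bar at the lens, the knob still at home (x of slot_face in the frame of bar_face between -0.0035 and 0.004 m and y of slot_face in the frame of bar_face between -0.01 and 0.01 m and z of slot_face in the frame of bar_face between -0.004 and 0.004 m and angle between the x axis of carrier and the x axis of reader, either way round below 0.09 rad and angle between carrier's own z axis and vertical below 0.06 rad and linear speed of carrier below 0.02 m/s and contact force between the arm and carrier below 0.3 N and value of joint knob below 0.2 rad), for 0.2 s.
At the end, for the whole second after the job is handed in: The fingers hold the knob (over 2 N) still at its third click (1.26 rad, within 0.16); the carrier stands upright and untouched on the deck, slot face within 3.5 mm and 5 degrees of the bar's face and within 10 mm of the lens sideways; bottle, mouse and tube rack within 30 mm of where they were (x of slot_face in the frame of bar_face between -0.0035 and 0.004 m and y of slot_face in the frame of bar_face between -0.01 and 0.01 m and z of slot_face in the frame of bar_face between -0.004 and 0.004 m and angle between the x axis of carrier and the x axis of reader, either way round below 0.09 rad and angle between carrier's own z axis and vertical below 0.06 rad and linear speed of carrier below 0.02 m/s and contact force between the arm and carrier below 0.3 N and value of joint knob between 1.1 and 1.42 rad and velocity of joint knob between -0.15 and 0.15 rad/s and contact force between the fingers and knob above 2 N and distance of each of bottle, mouse, tube_rack from where it was at the start of the episode below 0.03 m); the arm keeps its last pose, push and grip.
It fails at once if the knob is turned on to the fourth click (over 1.55 rad) (value of joint knob above 1.55 rad).
It fails at once if the carrier is tipped over (angle between carrier's own z axis and vertical above 0.6 rad).
It fails at once if the bottle, mouse or tube rack is pushed away (distance of any of bottle, mouse, tube_rack from where it was at the start of the episode above 0.04 m).
It also fails if it takes over 72 s, if anything falls off the work surface, if the arm or the gripper's body presses on something with over 40 N, if the wrist force passes 120 N, or if a joint passes its speed limit or range.

## Working session

There is one attempt and no reset: what is moved stays moved. The work goes in short steps, Python scripts to look and compute and a tool call to move; the robot and the scene stay as the last step left them, time stands still between calls to the robot, and variables do not carry over. Pictures are saved under pics/ and viewed, at most 10 in all, crops included, and the job is handed in when it is done.

Besides the shell and the picture viewer there is one more tool, called after "Emit:" by a JSON object that holds its "fn" and its "kwargs", one argument or row to a line. step_arm: Moves the arm, as the interface text tells. Its arguments: {"type":"object","properties":{"plan":{"type":"array","items":{"type":"object","properties":{"claw":{"type":"number"},"translation":{"type":"array","items":{"type":"number"}},"twist":{"type":"number"}}}},"newtons":{"type":"number"}},"required":["plan"]}

```bash
mkdir -p pics; ls; python3 - <<'E'
from bench import observe,capture
import cv2
s=observe();print(s)
for n in ["scene","side","wrist"]:
    c=capture(n);cv2.imwrite(f"pics/{n}0.png",c["pixels"][:,:,::-1])
    print(n,c["fx"],c["fy"],c["cx"],c["cy"],c["dist_coeffs"]);print(c["camera_from_world"])
a=cv2.imread("pics/scene0.png");b=cv2.imread("pics/side0.png")
E
```

```text
pics
{'t': 0.0, 'qpos': array([ 1.57309633e+00,  3.59406449e-01,  1.10500855e-02, -3.35184984e-04,
       -1.22409889e+00, -2.88105224e-01]), 'joint_vel': array([-0.00059942,  0.00086916,  0.00012119,  0.00014054, -0.00038668,
       -0.00021718]), 'joint_efforts': array([ 8.34954608e-05, -5.82722247e+01,  2.93058103e+01,  6.99725792e+00,
        6.95596682e-03, -1.44915562e-04]), 'ee_pos': array([190.24836632, 647.43349154, 403.70866163]), 'ee_rot': array([ 9.89798303e-01, -1.42473180e-01, -3.58977053e-05,  8.43534845e-04]), 'force': array([0.06831704, 0.08766109, 0.50654444]), 'wrist_torque': array([-0.02636563, -0.01569277,  0.02137105]), 'grasp_force': 0.0, 'finger_gap': 87.53070043153187}
scene 402.91971986910994 402.91971986910994 252.50114514740224 186.33465450341498 [-0.09980974  0.          0.          0.          0.        ]
[[-1.76398503e-01  9.84137697e-01  1.88828367e-02  6.14855130e+01]
 [ 5.96453889e-01  1.22130624e-01 -7.93301247e-01 -2.74450546e+02]
 [-7.83023835e-01 -1.28674411e-01 -6.08536416e-01  1.45577588e+03]
 [ 0.00000000e+00  0.00000000e+00  0.00000000e+00  1.00000000e+00]]
side 400.1220508212011 400.1220508212011 260.1010205738715 189.54026097500739 [-0.08711315  0.          0.          0.          0.        ]
[[ 9.86166964e-01 -1.65748765e-01  1.43759244e-03 -5.69025620e+02]
 [-9.29369054e-02 -5.60093055e-01 -8.23200159e-01  1.38170905e+02]
 [ 1.37249595e-01  8.11679195e-01 -5.67749445e-01  9.41572309e+02]
 [ 0.00000000e+00  0.00000000e+00  0.00000000e+00  1.00000000e+00]]
wrist 342.9793169165029 342.9793169165029 254.87979130590764 199.24300338394187 [-0.04535097  0.          0.          0.          0.        ]
[[-2.82386416e-01 -9.59299443e-01  1.57852272e-03  6.73927916e+02]
 [-9.18851594e-01  2.70951941e-01  2.86874177e-01 -3.58217788e+01]
 [-2.75625942e-01  7.95589426e-02 -9.57966970e-01  3.91829150e+02]
 [ 0.00000000e+00  0.00000000e+00  0.00000000e+00  1.00000000e+00]]
```

View pics/scene0.png

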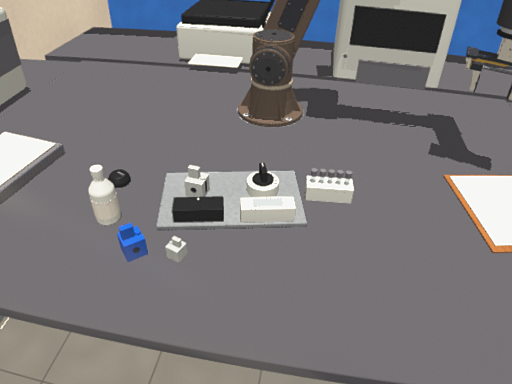

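View pics/side0.png

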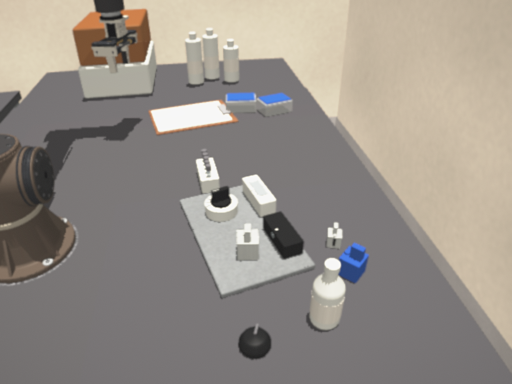

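The scene view shows the carrier at about (197,183), the black bar at (198,208), the drum and knob at (263,182), the bottle at (105,200), and the mouse at (119,178). The rack is at (330,188). The blue and small grey blocks are the look-alikes. Next I'll get rough positions and move the wrist camera closer.

```bash
cat > h.py <<'E'
import numpy as np, cv2
from bench import observe,capture
from scipy.spatial.transform import Rotation as R
def K(c): return np.array([[c["fx"],0,c["cx"]],[0,c["fy"],c["cy"]],[0,0,1.]])
def ray(c,uv):
    p=cv2.undistortPoints(np.array(uv,float).reshape(-1,1,2),K(c),np.array(c["dist_coeffs"])).reshape(-1,2)
    T=np.array(c["camera_from_world"]);d=np.c_[p,np.ones(len(p))]@T[:3,:3]
    return -T[:3,:3].T@T[:3,3],d
def onz(c,uv,z):
    o,d=ray(c,uv);z=np.broadcast_to(z,len(d));return o+d*((z-o[2])/d[:,2])[:,None]
def proj(c,P):
    T=np.array(c["camera_from_world"]);P=np.array(P,float).reshape(-1,3)
    return cv2.projectPoints(P,cv2.Rodrigues(T[:3,:3])[0],T[:3,3],K(c),np.array(c["dist_coeffs"]))[0].reshape(-1,2)
def tool(P):  # world shift/point -> tool axes relative to tcp
    s=observe();return R.from_quat(s["ee_rot"]).inv().apply(np.array(P)-s["ee_pos"])
E
python3 - <<'E'
from h import *
np.set_printoptions(precision=1,suppress=True)
c=capture("scene")
print(onz(c,[(165,173),(301,173),(303,223),(160,225)],14))
print(onz(c,[(263,185),(197,190),(198,200)],[46,14,54]))
print(onz(c,[(105,220),(119,185),(330,200)],0))
s=capture("side")
print(onz(s,[(181,193),(249,186),(307,260),(222,283)],14)); print(onz(s,[(222,205)],46))
print(R.from_quat(observe()["ee_rot"]).as_matrix())
T=c["camera_from_world"]; w=capture("wrist");T=w["camera_from_world"];print(tool(-T[:3,:3].T@T[:3,3]), R.from_quat(observe()["ee_rot"]).inv().as_matrix()@T[:3,:3].T)
E
```

```text
[[ 463.1 -226.7   14. ]
 [ 386.6  144.5   14. ]
 [ 591.9  166.2   14. ]
 [ 666.  -165.7   14. ]]
[[ 504.5   54.2   46. ]
 [ 519.  -117.8   14. ]
 [ 604.6  -87.5   54. ]]
[[ 663.  -312.4    0. ]
 [ 523.6 -339.6    0. ]
 [ 473.4  229.5    0. ]]
[[ 379.4  146.1   14. ]
 [ 570.2  149.4   14. ]
 [ 655.7 -163.8   14. ]
 [ 462.3 -200.5   14. ]]
[[484.7  29.2  46. ]]
[[ 1.  -0.3 -0. ]
 [-0.3 -1.  -0. ]
 [ 0.   0.  -1. ]]
[78.4  0.3 19.4] [[-0.  -1.  -0.3]
 [ 1.  -0.   0. ]
 [-0.  -0.3  1. ]]
```

Emit:
{"fn": "step_arm", "kwargs": {
  "plan": [
    {"claw": 87, "translation": [26, 30, 0], "twist": 6},
    {"claw": 87, "translation": [52, 60, 0], "twist": 12},
    {"claw": 87, "translation": [78, 90, 0], "twist": 18},
    {"claw": 87, "translation": [104, 120, 0], "twist": 24},
    {"claw": 87, "translation": [130, 150, 0], "twist": 30},
    {"claw": 87, "translation": [156, 180, 0], "twist": 36},
    {"claw": 87, "translation": [182, 210, 0], "twist": 42},
    {"claw": 87, "translation": [208, 240, 0], "twist": 48},
    {"claw": 87, "translation": [234, 270, 0], "twist": 54},
    {"claw": 87, "translation": [260, 300, 0], "twist": 60}
  ],
  "newtons": 20
}}

```text
t: 1.3
ee_pos: [355.5, 284.8, 405.0]
ee_rot: [0.785, -0.62, -0.0, -0.0]
force: [0.3, -0.6, -0.3]
finger_gap: 87.1
grasp_force: 0.0
```

```bash
python3 - <<'E'
from h import *
s=observe();print(s["t"],s["qpos"],s["ee_pos"],tool([525,-70,364]),R.from_quat(s["ee_rot"]).as_matrix()[:,0])
E
```

```text
1.3 [ 1.11018652e+00 -1.22887239e-02 -4.47524976e-01  3.39163022e-05
 -1.13476426e+00 -8.76326439e-01] [355.45837912 284.83355342 404.95435522] [384.48864252 -82.67218486  40.7708803 ] [ 2.31748282e-01 -9.72775608e-01 -5.91816714e-04]
```

Emit:
{"fn": "step_arm", "kwargs": {
  "plan": [
    {"claw": 87, "translation": [40, -8, 4], "twist": 0},
    {"claw": 87, "translation": [80, -17, 8], "twist": 0},
    {"claw": 87, "translation": [120, -25, 12], "twist": 0},
    {"claw": 87, "translation": [160, -34, 16], "twist": 0},
    {"claw": 87, "translation": [205, -43, 20], "twist": 0},
    {"claw": 87, "translation": [250, -53, 24], "twist": 0},
    {"claw": 87, "translation": [295, -63, 30], "twist": 0},
    {"claw": 87, "translation": [340, -73, 36], "twist": 0},
    {"claw": 87, "translation": [370, -80, 40], "twist": 0},
    {"claw": 87, "translation": [384, -83, 40], "twist": 0}
  ]
}}

```text
t: 2.3
ee_pos: [526.9, -69.5, 363.8]
ee_rot: [0.785, -0.619, -0.0, 0.001]
force: [-0.7, 0.4, -0.6]
finger_gap: 87.3
grasp_force: 0.0
```

```bash
python3 - <<'E'
from h import *
s=observe();print(s["t"],s["qpos"],s["ee_pos"])
cv2.imwrite("pics/w1.png",capture("wrist")["pixels"][:,:,::-1])
a=cv2.imread("pics/w1.png");cv2.imwrite("pics/w1b.png",cv2.resize(a,(800,600),interpolation=cv2.INTER_CUBIC))
E
```

```text
2.3 [ 2.38153936e-01  1.55332446e-01 -3.62411285e-01  9.20299276e-05
 -1.05453809e+00 -2.94046636e-03] [526.88628829 -69.4798053  363.78608537]
```

View pics/w1b.png

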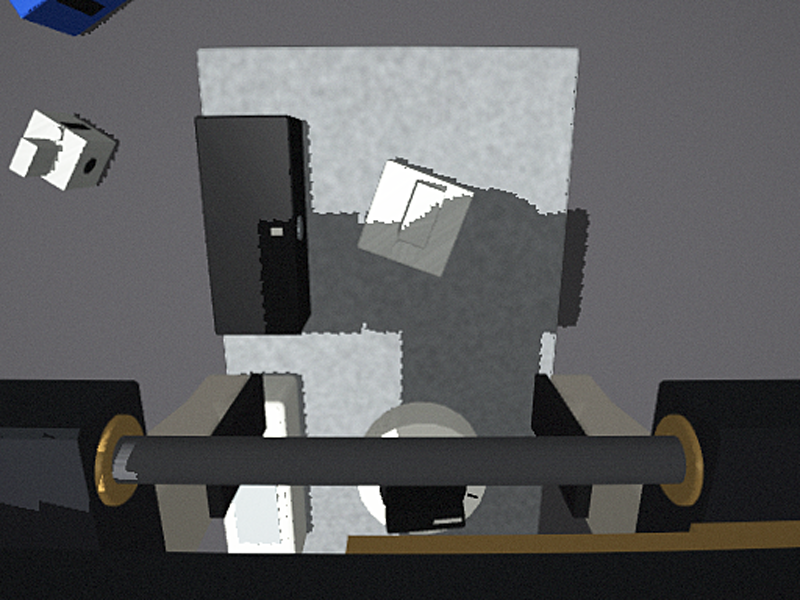

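The wrist view (800x600 scale) shows the carrier's top face with corners at about (392,160), (473,193), (442,277) and (358,247). The bar's top runs (197,117)–(217,333), with the lens near (300,228). The deck corners are (197,47) and (579,47). The knob is half hidden under the gripper at (425,500). I'll cast these to world points and check them against known sizes.

```bash
python3 - <<'E'
from h import *
np.set_printoptions(precision=1,suppress=True)
c=capture("wrist");s=800/512
f=lambda L,z:onz(c,np.array(L)/s,z)
d=f([(197,47),(579,47)],14);print("deck",d,np.linalg.norm(d[1]-d[0]))
b=f([(196,117),(216,333),(303,333),(289,117)],54);print("bar",b,[np.linalg.norm(b[i]-b[i-1]) for i in range(4)])
k=f([(392,160),(473,193),(442,277),(358,247)],64);print("car",k,k.mean(0),[np.linalg.norm(k[i]-k[i-1]) for i in range(4)])
fi=f([(417,180),(447,190),(420,248),(398,240)],94);print("fin",fi,fi.mean(0),[np.linalg.norm(fi[i]-fi[i-1]) for i in range(4)])
for n,(p,q) in dict(deckx=(d[1],d[0]),barF=(b[2],b[3]),barB=(b[1],b[0]),car1=(k[0],k[3]),car2=(k[1],k[2])).items(): v=q-p;print(n,np.degrees(np.arctan2(v[1],v[0])))
im=c["pixels"][85:195,180:330,::-1].copy();im=np.clip(im.astype(float)*1.6,0,255).astype('uint8')
cv2.imwrite("pics/crop1.png",cv2.resize(im,(750,550),interpolation=cv2.INTER_CUBIC))
E
```

```text
deck [[ 670.8 -176.    14. ]
 [ 458.9 -226.6   14. ]] 217.8283296289823
bar [[ 651.5 -138.9   54. ]
 [ 624.5  -24.2   54. ]
 [ 575.6  -36.    54. ]
 [ 604.4 -149.7   54. ]] [np.float64(48.28029171285393), np.float64(117.81729644367216), np.float64(50.317678503290864), np.float64(117.35859245561926)]
car [[ 547.8 -141.2   64. ]
 [ 503.5 -135.    64. ]
 [ 507.8  -88.4   64. ]
 [ 555.1  -93.8   64. ]] [ 528.5 -114.6   64. ] [np.float64(47.99120123030345), np.float64(44.7484492347043), np.float64(46.78336266578147), np.float64(47.62494576733059)]
fin [[ 534.5 -135.7   94. ]
 [ 520.  -134.6   94. ]
 [ 525.5 -105.6   94. ]
 [ 536.5 -106.9   94. ]] [ 529.2 -120.7   94. ] [np.float64(28.883511792767397), np.float64(14.514360418353117), np.float64(29.477389428868644), np.float64(11.06110747228692)]
deckx 13.441152831092749
barF -75.77533183918241
barB -76.7701043491053
car1 81.30669531191383
car2 84.79259987877563
```

View pics/crop1.png

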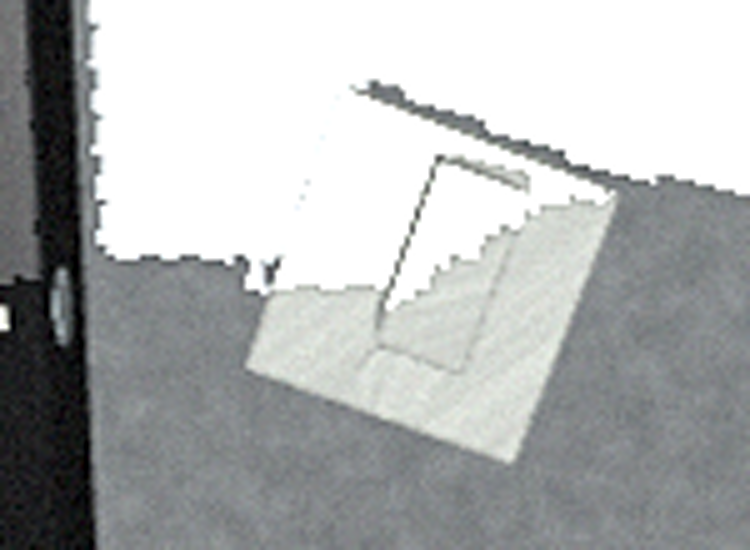

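Emit:
{"fn": "step_arm", "kwargs": {
  "plan": [
    {"claw": 87, "translation": [12, 2, 20], "twist": 5},
    {"claw": 87, "translation": [25, 5, 40], "twist": 10},
    {"claw": 87, "translation": [40, 8, 60], "twist": 15},
    {"claw": 87, "translation": [50, 10, 75], "twist": 20},
    {"claw": 75, "translation": [50, 10, 80], "twist": 20},
    {"claw": 65, "translation": [50, 10, 88], "twist": 20},
    {"claw": 50, "translation": [50, 10, 98], "twist": 20},
    {"claw": 50, "translation": [50, 10, 107], "twist": 20},
    {"claw": 50, "translation": [50, 10, 114], "twist": 20},
    {"claw": 50, "translation": [50, 10, 117], "twist": 20}
  ]
}}

```text
t: 3.4
ee_pos: [528.2, -117.9, 246.9]
ee_rot: [-0.667, 0.745, 0.0, -0.0]
force: [0.2, 0.4, -0.1]
finger_gap: 50.7
grasp_force: 0.0
```

```bash
python3 - <<'E'
from h import *
s=observe();print(s["t"],s["ee_pos"],s["force"],np.degrees(R.from_quat(s["ee_rot"]).as_euler('xyz')),s["finger_gap"])
c=capture("wrist");cv2.imwrite("pics/w2.png",cv2.resize(c["pixels"][100:,:,::-1],(800,444),interpolation=cv2.INTER_CUBIC))
E
```

```text
3.4 [ 528.19595225 -117.86798803  246.85688989] [ 0.19335909  0.40871223 -0.09839764] [ 1.79946642e+02 -7.93619094e-03 -9.63404323e+01] 50.71949322261318
```

View pics/w2.png

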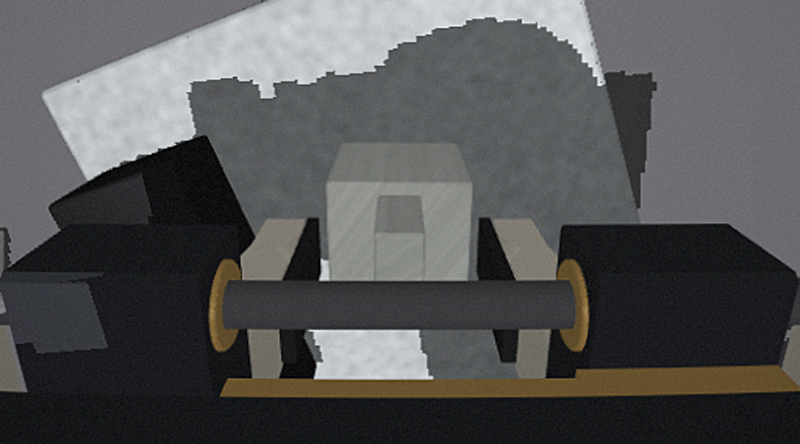

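The fin sits midway between the pads and square to them. The block's -x top edge runs (327,182)–(472,182). I'll close on it.

Emit:
{"fn": "step_arm", "kwargs": {
  "plan": [
    {"claw": 40, "translation": [0, 0, 0], "twist": 0},
    {"claw": 25, "translation": [0, 0, 0], "twist": 0},
    {"claw": 10, "translation": [0, 0, 0], "twist": 0},
    {"claw": 8, "translation": [0, 0, 0], "twist": 0},
    {"claw": 8, "translation": [0, 0, 0], "twist": 0},
    {"claw": 8, "translation": [0, 0, 0], "twist": 0},
    {"claw": 8, "translation": [0, 0, 0], "twist": 0},
    {"claw": 8, "translation": [0, 0, 0], "twist": 0},
    {"claw": 8, "translation": [0, 0, 0], "twist": 0},
    {"claw": 8, "translation": [0, 0, 0], "twist": 0}
  ],
  "newtons": 25
}}

```text
t: 4.45
ee_pos: [528.4, -118.1, 247.8]
ee_rot: [-0.667, 0.745, -0.0, -0.0]
force: [-1.1, 0.1, 3.0]
finger_gap: 13.9
grasp_force: 25.0
```

```bash
python3 - <<'E'
from h import *
np.set_printoptions(precision=2,suppress=True)
s=observe();print(s["t"],s["ee_pos"],s["force"],np.degrees(R.from_quat(s["ee_rot"]).as_euler('xyz')),s["finger_gap"],s["grasp_force"])
c=capture("wrist");g=cv2.cvtColor(c["pixels"],cv2.COLOR_RGB2GRAY)
print(g[185:240,255])
m=R.from_quat(s["ee_rot"])
for v in (190,200,210,216,220,226): 
  for z in (64,94): print(v,z,m.inv().apply(onz(c,[(255,v)],z)-s["ee_pos"])[0][:2],end=' ')
E
```

```text
4.45 [ 528.35 -118.13  247.77] [-1.1   0.12  2.96] [180.    -0.   -96.37] 13.890261886014184 24.989442229270935
[101 106 106 108 106 108 123 121 130 123 124 124 122 123 122 122 127 125
 125 126 127 124 126 127 126 125 130 124 129 129 124 143 156 160 157 161
 163 160 164 152 120 126 124 125 126 124 129 124 124 125 127 128 129 123
 125]
190 64 [33.58 -0.67] 190 94 [41.68 -0.69] 200 64 [28.4  -0.67] 200 94 [37.44 -0.7 ] 210 64 [23.12 -0.67] 210 94 [33.12 -0.7 ] 216 64 [19.91 -0.67] 216 94 [30.49 -0.7 ] 220 64 [17.75 -0.67] 220 94 [28.73 -0.7 ] 226 64 [14.47 -0.67] 226 94 [26.05 -0.7 ]
```

Emit:
{"fn": "step_arm", "kwargs": {
  "plan": [
    {"claw": 8, "translation": [0, 0, -2], "twist": 0},
    {"claw": 8, "translation": [0, 0, -4], "twist": 6},
    {"claw": 8, "translation": [-2, -2, -4], "twist": 14},
    {"claw": 8, "translation": [-5, -6, -4], "twist": 22},
    {"claw": 8, "translation": [-8, -10, -4], "twist": 31},
    {"claw": 8, "translation": [-12, -14, -4], "twist": 40},
    {"claw": 8, "translation": [-15, -18, -4], "twist": 49},
    {"claw": 8, "translation": [-18, -22, -4], "twist": 58},
    {"claw": 8, "translation": [-20, -25, -4], "twist": 65},
    {"claw": 8, "translation": [-20.3, -26.6, -4], "twist": 70}
  ]
}}

```text
t: 5.5
ee_pos: [557.1, -100.7, 251.1]
ee_rot: [-0.116, 0.993, 0.0, -0.0]
force: [-0.7, 1.1, -3.4]
finger_gap: 13.7
grasp_force: 25.0
```

```bash
python3 - <<'E'
from h import *
s=observe();print(s["t"],s["ee_pos"],s["force"],np.degrees(R.from_quat(s["ee_rot"]).as_euler('xyz')),s["finger_gap"])
c=capture("wrist");cv2.imwrite("pics/w3.png",cv2.resize(c["pixels"][:,:,::-1],(800,600),interpolation=cv2.INTER_CUBIC))
c=capture("scene");cv2.imwrite("pics/s3.png",cv2.resize(c["pixels"][150:250,140:320,::-1],(792,440),interpolation=cv2.INTER_CUBIC))
E
```

```text
5.5 [ 557.11097583 -100.67376175  251.06975039] [-0.67613834  1.06012672 -3.36200356] [ 1.79981033e+02 -4.88808649e-02 -1.66707077e+02] 13.704309449889887
```

View pics/s3.png

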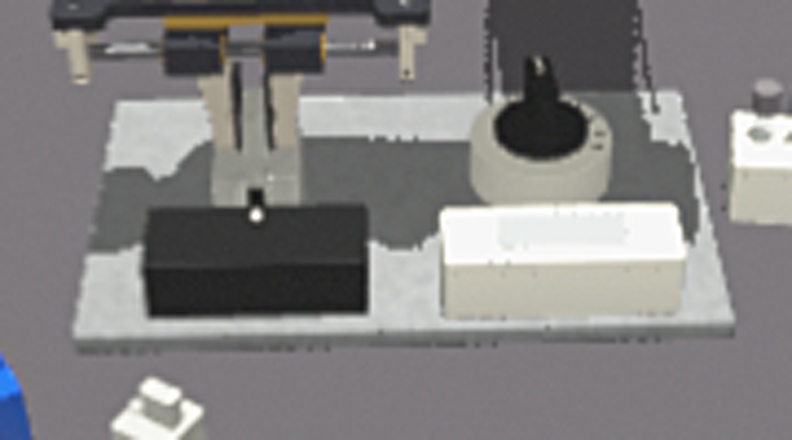

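Emit:
{"fn": "step_arm", "kwargs": {
  "plan": [
    {"claw": 8, "translation": [0, 0, 2], "twist": 0},
    {"claw": 8, "translation": [0, 0, 4], "twist": 0},
    {"claw": 8, "translation": [0, 0, 4], "twist": 0},
    {"claw": 8, "translation": [-1, 0, 4], "twist": 0},
    {"claw": 8, "translation": [-2, 0, 4], "twist": 0},
    {"claw": 8, "translation": [-3, 0, 4], "twist": 0},
    {"claw": 8, "translation": [-4, 0, 4], "twist": 0},
    {"claw": 8, "translation": [-4.5, 0, 4], "twist": 0},
    {"claw": 8, "translation": [-5, 0, 4], "twist": 0},
    {"claw": 8, "translation": [-5, 0, 4], "twist": 0}
  ]
}}

```text
t: 6.6
ee_pos: [561.6, -99.9, 247.8]
ee_rot: [-0.119, 0.993, -0.0, -0.001]
force: [-5.0, 0.2, 6.4]
finger_gap: 14.0
grasp_force: 25.0
```

Emit:
{"fn": "step_arm", "kwargs": {
  "plan": [
    {"claw": 8, "translation": [-0.3, 0, 0], "twist": 0},
    {"claw": 8, "translation": [-0.6, 0, 0], "twist": 0},
    {"claw": 8, "translation": [-0.9, 0, 0], "twist": 0},
    {"claw": 8, "translation": [-1.2, 0, 0], "twist": 0},
    {"claw": 8, "translation": [-1.5, 0, 0], "twist": 0},
    {"claw": 8, "translation": [-1.5, 0, 0], "twist": 0},
    {"claw": 8, "translation": [-1.5, 0, 0], "twist": 0},
    {"claw": 8, "translation": [-1.5, 0, 0], "twist": 0},
    {"claw": 8, "translation": [-1.5, 0, 0], "twist": 0},
    {"claw": 8, "translation": [-1.5, 0, 0], "twist": 0}
  ]
}}

```text
t: 7.6
ee_pos: [562.8, -99.6, 247.8]
ee_rot: [-0.119, 0.993, -0.0, -0.001]
force: [-7.4, -0.4, 7.5]
finger_gap: 13.9
grasp_force: 25.0
```

```bash
python3 - <<'E'
from h import *
s=observe();print(s["t"],s["ee_pos"],s["force"],s["wrist_torque"],np.degrees(R.from_quat(s["ee_rot"]).as_euler('xyz')),s["finger_gap"])
c=capture("side");im=c["pixels"][185:285,180:320,::-1]
cv2.imwrite("pics/s4.png",cv2.resize(im,(770,550),interpolation=cv2.INTER_CUBIC))
E
```

```text
7.6 [562.78238489 -99.58636739 247.78904707] [-7.41633339 -0.37269699  7.46939641] [-0.04500124  2.26576091 -0.00699459] [ 1.79998974e+02 -8.91873681e-02 -1.66374607e+02] 13.92712020848577
```

View pics/s4.png

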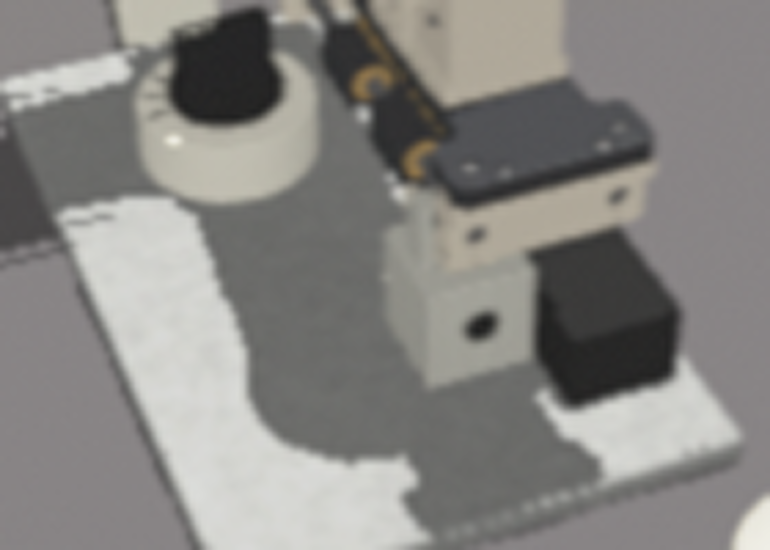

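Emit:
{"fn": "step_arm", "kwargs": {
  "plan": [
    {"claw": 8, "translation": [0, 0, -0.7], "twist": 0},
    {"claw": 8, "translation": [-0.3, 0, -0.7], "twist": 0},
    {"claw": 8, "translation": [-0.6, 0, -0.7], "twist": 0},
    {"claw": 8, "translation": [-0.9, 0, -0.7], "twist": 0},
    {"claw": 8, "translation": [-1.2, 0, -0.7], "twist": 0},
    {"claw": 8, "translation": [-1.5, 0, -0.7], "twist": 0},
    {"claw": 8, "translation": [-1.8, 0, -0.7], "twist": 0},
    {"claw": 8, "translation": [-2, 0, -0.7], "twist": 0},
    {"claw": 8, "translation": [-2, 0, -0.7], "twist": 0},
    {"claw": 8, "translation": [-2, 0, -0.7], "twist": 0}
  ]
}}

```text
t: 8.65
ee_pos: [563.5, -99.5, 247.9]
ee_rot: [-0.118, 0.993, -0.0, -0.003]
force: [-11.0, -2.1, 6.8]
finger_gap: 13.7
grasp_force: 25.0
```

Emit:
{"fn": "step_arm", "kwargs": {
  "plan": [
    {"claw": 8, "translation": [0.4, 0, 0], "twist": 0},
    {"claw": 8, "translation": [0.8, 0, 0], "twist": 0},
    {"claw": 14, "translation": [0.8, 0, 0], "twist": 0},
    {"claw": 20, "translation": [0.8, 0, 0], "twist": 0},
    {"claw": 30, "translation": [0.8, 0, 0], "twist": 0},
    {"claw": 45, "translation": [0.8, 0, 0], "twist": 0},
    {"claw": 50, "translation": [0.8, 0, 0], "twist": 0},
    {"claw": 50, "translation": [0.8, 0, -10], "twist": 0},
    {"claw": 50, "translation": [0.8, 0, -30], "twist": 0},
    {"claw": 50, "translation": [0.8, 0, -60], "twist": 0}
  ]
}}

```text
t: 9.65
ee_pos: [564.2, -99.1, 308.3]
ee_rot: [-0.119, 0.993, 0.0, -0.001]
force: [0.6, -0.4, -0.1]
finger_gap: 49.3
grasp_force: 0.0
```

```bash
python3 - <<'E'
from h import *
s=observe();print(s["t"],s["ee_pos"],s["force"],np.degrees(R.from_quat(s["ee_rot"]).as_euler('xyz')),s["finger_gap"])
E
```

```text
9.65 [564.16323839 -99.07130014 308.29675926] [ 0.64542335 -0.37853365 -0.14551111] [ 1.79977347e+02 -1.50742848e-01 -1.66378958e+02] 49.31421392030835
```

Emit:
{"fn": "step_arm", "kwargs": {
  "plan": [
    {"claw": 50, "translation": [0, 0, -20], "twist": 0},
    {"claw": 50, "translation": [-10, 14, -40], "twist": 0},
    {"claw": 50, "translation": [-20, 28, -52], "twist": 0},
    {"claw": 50, "translation": [-32, 42, -52], "twist": 0},
    {"claw": 50, "translation": [-44, 56, -52], "twist": 0},
    {"claw": 50, "translation": [-54, 68, -52], "twist": 0},
    {"claw": 50, "translation": [-54, 68, -52], "twist": 0},
    {"claw": 50, "translation": [-54, 68, -52], "twist": 0},
    {"claw": 50, "translation": [-54, 68, -52], "twist": 0},
    {"claw": 50, "translation": [-54, 68, -52], "twist": 0}
  ]
}}

```text
t: 10.65
ee_pos: [600.8, -20.7, 360.1]
ee_rot: [-0.118, 0.993, -0.0, -0.0]
force: [-0.4, -0.1, 0.1]
finger_gap: 49.7
grasp_force: 0.0
```

```bash
python3 - <<'E'
from h import *
s=observe();print(s["t"],s["ee_pos"],np.degrees(R.from_quat(s["ee_rot"]).as_euler('xyz')))
c=capture("wrist");cv2.imwrite("pics/w5.png",cv2.resize(c["pixels"][:,:,::-1],(800,600),interpolation=cv2.INTER_CUBIC))
E
```

```text
10.65 [600.83575413 -20.65744746 360.08126449] [-1.79997497e+02 -3.43535770e-02 -1.66400331e+02]
```

View pics/w5.png

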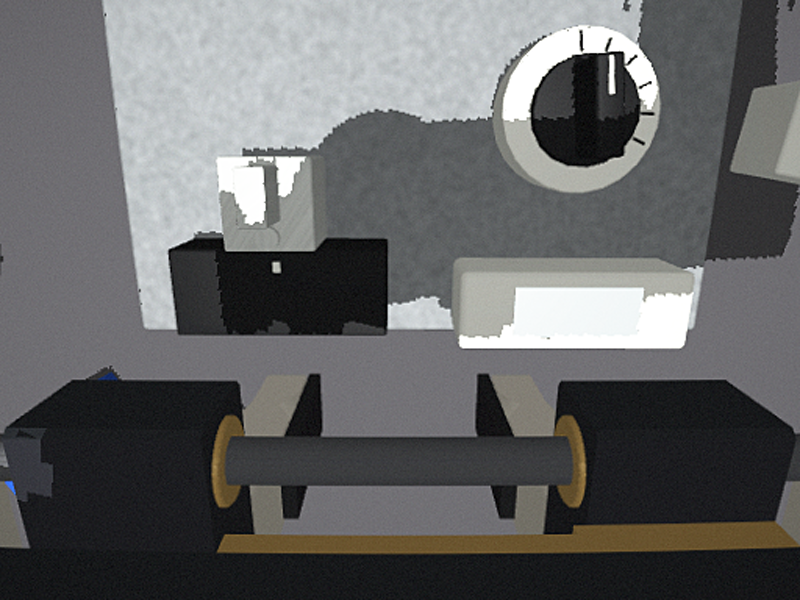

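The carrier is seated on the bar: its top runs (218,157)–(325,250), the cap is on the bar side at (258,237), and it lines up with the lens mark at (277,267). The knob's pointer line runs (611,55)–(612,94), and the ticks go from (582,40) clockwise to (638,141). Now I'll measure both.

```bash
cat > k.py <<'E'
from h import *
np.set_printoptions(precision=1,suppress=True)
from scipy.optimize import least_squares
c=capture("wrist");s=800/512
f=lambda L,z:onz(c,np.array(L)/s,z)
k=f([(218,157),(313,157),(325,250),(226,250)],64);print("car",k,k.mean(0))
for i,j in((0,3),(1,2)): v=k[j]-k[i];print(np.degrees(np.arctan2(v[1],v[0])))
t=f([(582,40),(608,45),(632,60),(645,85),(648,114),(638,141)],46)[:,:2]
a=np.arange(6)*np.radians(24)
r=least_squares(lambda p:(np.c_[p[0]+p[2]*np.cos(p[3]-a),p[1]+p[2]*np.sin(p[3]-a)]-t).ravel(),[490,45,35,3.3])
print("ticks",r.x,np.degrees(r.x[3]),r.fun)
g=cv2.cvtColor(c["pixels"],cv2.COLOR_RGB2GRAY)
m=((g>150)*255).astype('uint8');roi=np.zeros_like(m);roi[30:65,378:410]=1
n,l,st,ce=cv2.connectedComponentsWithStats(m*roi)
print(st,ce)
p=f([(611,55),(612,94)],86);v=p[0]-p[1];u=v/np.linalg.norm(v);print("ptr",p,np.linalg.norm(v),np.degrees(np.arctan2(v[1],v[0])),"axis",p[0]-21*u)
d=(g<60).astype('uint8')*255;roi[:]=0;roi[25:112,330:418]=1
cn=max(cv2.findContours(d*roi,0,1)[0],key=cv2.contourArea)
q=onz(c,cn.reshape(-1,2),54)[:,:2].astype(np.float32);q2=q[q[:,0]>470]
print("disc",cv2.fitEllipse(q),cv2.minEnclosingCircle(q))
E
python3 k.py
```

```text
car [[ 549.2 -126.7   64. ]
 [ 538.3  -80.3   64. ]
 [ 582.9  -65.1   64. ]
 [ 595.  -115.7   64. ]] [566.4 -96.9  64. ]
13.549561218198482
18.78297519546824
ticks [483.4  49.2  34.7   3.5] 198.91962112376262 [ 0.2 -0.2 -0.4  0.5  0.2 -0.1 -0.   0.  -0.1 -0.4  0.1  0.3]
[[     0      0    512    384 196265]
 [   378     30     10      4     38]
 [   389     30     21     33    225]
 [   390     35      4     25     80]] [[255.3 191.8]
 [382.3  31.6]
 [403.8  39.7]
 [391.1  47.6]]
ptr [[463.2  42.   86. ]
 [478.6  47.8  86. ]] 16.412064343715556 -159.31744070336728 axis [482.9  49.5  86. ]
disc ((482.96490478515625, 48.65584182739258), (54.62976837158203, 57.193748474121094), 31.555938720703125) ((482.7032470703125, 51.18940734863281), 31.293153762817383)
```

Emit:
{"fn": "step_arm", "kwargs": {
  "plan": [
    {"claw": 50, "translation": [25, 25, 10], "twist": -2},
    {"claw": 50, "translation": [55, 54, 30], "twist": -4},
    {"claw": 50, "translation": [80, 79, 50], "twist": -6},
    {"claw": 50, "translation": [98, 96, 65], "twist": -6},
    {"claw": 50, "translation": [98, 96, 68], "twist": -6},
    {"claw": 50, "translation": [98, 96, 68], "twist": -6},
    {"claw": 50, "translation": [98, 96, 68], "twist": -6},
    {"claw": 50, "translation": [98, 96, 68], "twist": -6},
    {"claw": 50, "translation": [98, 96, 68], "twist": -6},
    {"claw": 50, "translation": [98, 96, 68], "twist": -6}
  ]
}}

```text
t: 11.75
ee_pos: [483.5, 49.7, 292.5]
ee_rot: [-0.17, 0.985, 0.0, 0.0]
force: [-0.6, -0.0, -0.0]
finger_gap: 49.8
grasp_force: 0.0
```

```bash
python3 - <<'E'
from h import *
s=observe();print(s["t"],s["qpos"],s["ee_pos"],np.degrees(R.from_quat(s["ee_rot"]).as_euler('xyz')),tool([483.2,49.3,236.5]))
E
```

```text
11.75 [ 5.08073657e-01  1.56330143e-01 -5.49363368e-01  2.01472570e-05
 -8.64886845e-01 -1.73712863e+00] [483.48595905  49.68677193 292.45234179] [ 1.79998818e+02  1.23489183e-02 -1.60418914e+02] [ 0.41110383 -0.26972222 55.95224893]
```

Joint 6 would end close to its limit this way round, so I'll make a half turn to take the same grasp from the other side.

Emit:
{"fn": "step_arm", "kwargs": {
  "plan": [
    {"claw": 50, "translation": [0, 0, 0], "twist": -6},
    {"claw": 50, "translation": [0, 0, 0], "twist": -14},
    {"claw": 50, "translation": [0, 0, 0], "twist": -22},
    {"claw": 50, "translation": [0, 0, 0], "twist": -30},
    {"claw": 50, "translation": [0, 0, 0], "twist": -38},
    {"claw": 50, "translation": [0, 0, 0], "twist": -46},
    {"claw": 50, "translation": [0, 0, 0], "twist": -54},
    {"claw": 50, "translation": [0, 0, 0], "twist": -62},
    {"claw": 50, "translation": [0, 0, 0], "twist": -70},
    {"claw": 50, "translation": [0, 0, 0], "twist": -78}
  ]
}}

```text
t: 12.75
ee_pos: [483.3, 49.8, 292.4]
ee_rot: [0.754, -0.656, 0.0, -0.0]
force: [-0.6, -0.2, -0.1]
finger_gap: 50.2
grasp_force: 0.0
```

Emit:
{"fn": "step_arm", "kwargs": {
  "plan": [
    {"claw": 50, "translation": [0, 0, 0], "twist": -8},
    {"claw": 50, "translation": [0, 0, 0], "twist": -16},
    {"claw": 50, "translation": [0, 0, 0], "twist": -24},
    {"claw": 50, "translation": [0, 0, 0], "twist": -32},
    {"claw": 50, "translation": [0, 0, 0], "twist": -40},
    {"claw": 50, "translation": [0, 0, 0], "twist": -48},
    {"claw": 50, "translation": [0, 0, 0], "twist": -56},
    {"claw": 50, "translation": [0, 0, 0], "twist": -64},
    {"claw": 50, "translation": [0, 0, 0], "twist": -72},
    {"claw": 50, "translation": [0, 0, 0], "twist": -80}
  ]
}}

```text
t: 13.75
ee_pos: [483.3, 49.8, 292.4]
ee_rot: [1.0, -0.018, -0.0, 0.0]
force: [-0.2, 0.1, -0.1]
finger_gap: 50.0
grasp_force: 0.0
```

Emit:
{"fn": "step_arm", "kwargs": {
  "plan": [
    {"claw": 50, "translation": [0, 0, 0], "twist": -8},
    {"claw": 50, "translation": [0, 0, 0], "twist": -16},
    {"claw": 50, "translation": [0, 0, 0], "twist": -22},
    {"claw": 50, "translation": [0, 0, 0], "twist": -22},
    {"claw": 50, "translation": [0, 0, 0], "twist": -22},
    {"claw": 50, "translation": [0, 0, 0], "twist": -22},
    {"claw": 50, "translation": [0, 0, 0], "twist": -22},
    {"claw": 50, "translation": [0, 0, 0], "twist": -22},
    {"claw": 50, "translation": [0, 0, 0], "twist": -22},
    {"claw": 50, "translation": [0, 0, 0], "twist": -22}
  ]
}}

```text
t: 14.75
ee_pos: [483.1, 49.9, 292.4]
ee_rot: [0.985, 0.17, 0.0, -0.0]
force: [-0.2, 0.1, 0.5]
finger_gap: 49.8
grasp_force: 0.0
```

```bash
python3 - <<'E'
from h import *
s=observe();print(s["t"],s["qpos"],s["ee_pos"],np.degrees(R.from_quat(s["ee_rot"]).as_euler('xyz')),tool([483.2,49.3,236.5]))
E
```

```text
14.75 [ 5.08951214e-01  1.55990076e-01 -5.50015341e-01 -2.57236930e-06
 -8.64769733e-01  1.40413242e+00] [483.14561519  49.94952577 292.3707893 ] [-1.79999688e+02 -1.17790241e-03  1.96115224e+01] [-0.16792615  0.63040467 55.87078243]
```

Now I'll descend and grip.

Emit:
{"fn": "step_arm", "kwargs": {
  "plan": [
    {"claw": 50, "translation": [0, 0.6, 15], "twist": 0},
    {"claw": 50, "translation": [0, 0.6, 30], "twist": 0},
    {"claw": 50, "translation": [0, 0.6, 42], "twist": 0},
    {"claw": 50, "translation": [0, 0.6, 50], "twist": 0},
    {"claw": 50, "translation": [0, 0.6, 55.5], "twist": 0},
    {"claw": 40, "translation": [0, 0.6, 55.5], "twist": 0},
    {"claw": 30, "translation": [0, 0.6, 55.5], "twist": 0},
    {"claw": 22, "translation": [0, 0.6, 55.5], "twist": 0},
    {"claw": 15, "translation": [0, 0.6, 55.5], "twist": 0},
    {"claw": 8, "translation": [0, 0.6, 55.5], "twist": 0}
  ],
  "newtons": 45
}}

```text
t: 15.75
ee_pos: [483.4, 49.4, 237.2]
ee_rot: [0.985, 0.17, 0.0, -0.0]
force: [-0.6, -0.4, 0.4]
finger_gap: 15.3
grasp_force: 0.0
```

Emit:
{"fn": "step_arm", "kwargs": {
  "plan": [
    {"claw": 8, "translation": [0, 0, 0], "twist": 0},
    {"claw": 8, "translation": [0, 0, 0], "twist": 0},
    {"claw": 8, "translation": [0, 0, 0], "twist": 0},
    {"claw": 8, "translation": [0, 0, 0], "twist": 0},
    {"claw": 8, "translation": [0, 0, 0], "twist": 0},
    {"claw": 8, "translation": [0, 0, 0], "twist": 0},
    {"claw": 8, "translation": [0, 0, 0], "twist": 0},
    {"claw": 8, "translation": [0, 0, 0], "twist": 0},
    {"claw": 8, "translation": [0, 0, 0], "twist": 0},
    {"claw": 8, "translation": [0, 0, 0], "twist": 0}
  ]
}}

```text
t: 16.75
ee_pos: [483.5, 49.3, 237.1]
ee_rot: [0.985, 0.171, 0.0, 0.0]
force: [-0.2, -2.7, 5.4]
finger_gap: 13.7
grasp_force: 45.0
```

```bash
cat > st.py <<'E'
from h import *
np.set_printoptions(precision=3,suppress=True)
s=observe();print(s["t"],s["qpos"],s["ee_pos"],np.degrees(R.from_quat(s["ee_rot"]).as_euler('xyz')),s["force"],s["wrist_torque"],s["finger_gap"],s["grasp_force"])
E
python3 st.py
```

```text
16.75 [ 0.507  0.233 -0.613  0.    -0.724  1.406] [483.492  49.343 237.138] [179.989  -0.02   19.634] [-0.177 -2.655  5.362] [-0.854  0.026 -0.156] 13.727406906917581 44.99949038028717
```

Emit:
{"fn": "step_arm", "kwargs": {
  "plan": [
    {"claw": 8, "translation": [0, 0, 0], "twist": 5},
    {"claw": 8, "translation": [0, 0, 0], "twist": 11},
    {"claw": 8, "translation": [0, 0, 0], "twist": 17},
    {"claw": 8, "translation": [0, 0, 0], "twist": 23},
    {"claw": 8, "translation": [0, 0, 0], "twist": 29},
    {"claw": 8, "translation": [0, 0, 0], "twist": 35},
    {"claw": 8, "translation": [0, 0, 0], "twist": 41},
    {"claw": 8, "translation": [0, 0, 0], "twist": 46},
    {"claw": 8, "translation": [0, 0, 0], "twist": 51},
    {"claw": 8, "translation": [0, 0, 0], "twist": 55}
  ]
}}

```text
t: 17.75
ee_pos: [483.4, 48.8, 237.1]
ee_rot: [0.952, -0.305, 0.0, 0.001]
force: [1.2, -7.4, 8.5]
finger_gap: 13.4
grasp_force: 45.0
```

```bash
python3 st.py
```

```text
17.75 [ 0.507  0.233 -0.613  0.002 -0.725  0.443] [483.412  48.802 237.104] [179.923  -0.038 -35.498] [ 1.155 -7.361  8.534] [-2.849 -0.46   0.263] 13.429168982600974 45.037604570388794
```

Emit:
{"fn": "step_arm", "kwargs": {
  "plan": [
    {"claw": 8, "translation": [0, 0, 0], "twist": 3},
    {"claw": 8, "translation": [0, 0, 0], "twist": 6},
    {"claw": 8, "translation": [0, 0, 0], "twist": 9},
    {"claw": 8, "translation": [0, 0, 0], "twist": 12},
    {"claw": 8, "translation": [0, 0, 0], "twist": 14},
    {"claw": 8, "translation": [0, 0, 0], "twist": 15.5},
    {"claw": 8, "translation": [0, 0, 0], "twist": 16.5},
    {"claw": 8, "translation": [0, 0, 0], "twist": 16.5},
    {"claw": 8, "translation": [0, 0, 0], "twist": 16.5},
    {"claw": 8, "translation": [0, 0, 0], "twist": 16.5}
  ]
}}

```text
t: 18.75
ee_pos: [483.3, 48.6, 237.1]
ee_rot: [0.899, -0.437, 0.0, 0.001]
force: [1.1, -7.3, 6.5]
finger_gap: 13.8
grasp_force: 45.0
```

```bash
python3 st.py;python3 - <<'E'
from h import *
c=capture("side");a=cv2.resize(c["pixels"][180:270,190:300,::-1],(400,327),interpolation=cv2.INTER_CUBIC)
c=capture("scene");b=cv2.resize(c["pixels"][150:240,190:300,::-1],(400,327),interpolation=cv2.INTER_CUBIC)
cv2.imwrite("pics/e.png",np.hstack([a,b]))
E
```

```text
18.75 [ 0.507  0.233 -0.613  0.002 -0.725  0.158] [483.314  48.631 237.132] [179.926  -0.053 -51.841] [ 1.128 -7.319  6.503] [-2.629 -0.312  0.064] 13.759760181097061 45.00281274318695
```

View pics/e.png

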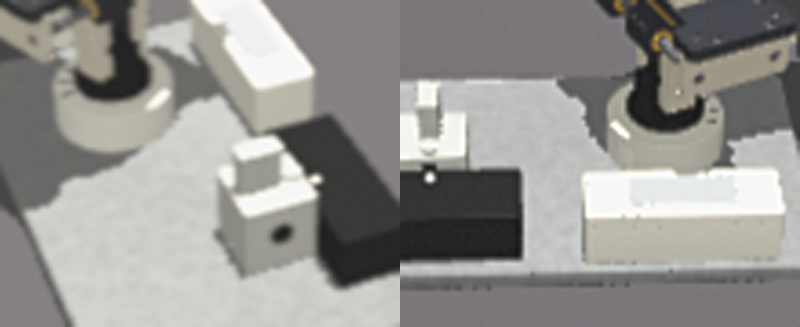

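The carrier is flat on the bar. The tool has turned 71.5° and the moment has dropped from 0.26 to 0.06 N m, which fits sitting just at the third notch. I'll hold briefly to confirm it stays steady.

Emit:
{"fn": "step_arm", "kwargs": {
  "plan": [
    {"claw": 8, "translation": [0, 0, 0], "twist": 0},
    {"claw": 8, "translation": [0, 0, 0], "twist": 0},
    {"claw": 8, "translation": [0, 0, 0], "twist": 0},
    {"claw": 8, "translation": [0, 0, 0], "twist": 0},
    {"claw": 8, "translation": [0, 0, 0], "twist": 0},
    {"claw": 8, "translation": [0, 0, 0], "twist": 0},
    {"claw": 8, "translation": [0, 0, 0], "twist": 0},
    {"claw": 8, "translation": [0, 0, 0], "twist": 0},
    {"claw": 8, "translation": [0, 0, 0], "twist": 0},
    {"claw": 8, "translation": [0, 0, 0], "twist": 0}
  ]
}}

```text
t: 19.85
ee_pos: [483.3, 48.6, 237.1]
ee_rot: [0.899, -0.437, 0.0, 0.001]
force: [0.3, -7.5, 6.2]
finger_gap: 13.7
grasp_force: 45.0
```

```bash
python3 st.py; python3 -c "
from bench import close_job
print(close_job())"
```

```text
19.85 [ 0.507  0.233 -0.613  0.002 -0.725  0.158] [483.283  48.627 237.147] [179.929  -0.051 -51.845] [ 0.307 -7.521  6.184] [-2.678 -0.329  0.104] 13.731850988386329 45.002837777137756
the job is handed in; nothing more can be done
None
```

I handed the job in at about 20 s with no result reported back: in the images the carrier sits released and flat on the bar at the lens, and the gripper is holding the knob about 71.5° (1.25 rad) clockwise from home, the third click judging by tool angle and the drop in moment.

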